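# Reload the tape dispenser's spindle

### The job

The tape dispenser is empty: lift its spindle out by the handle and push it slowly and straight through the three fresh rolls standing in the rack, by feel, until they are packed up against its flange and both spring catches have snapped out beyond the last roll. Lift the three rolls off together on the spindle and hang it back in the dispenser's two slots, lowering it gently until it rests, then let go. Never press the spindle against rolls, rack or dispenser harder than 15 N, and leave the other things on the desk alone.

Things in the scene. Friction and masses are not known exactly. Their poses are not given: they have to be found in the camera images.
- spindle: Grey tape spindle, 193 mm long, 0.13 kg, hung empty in the dispenser at first. Its y axis runs from handle to tip; origin on the axis in the flange's face where rolls butt. Along y in mm: near journal -32 to -5 (12 mm dia), flange -5 to 0 (38 dia), barrel 0 to 80 (22 dia), cone to 90, far journal to 110 (12 dia), tapered tip to 116.
- spindle_grip (a point): Point on the spindle's axis at y = -55 mm in the middle of its handle: a flat-sided grip from y = -77 to -32 mm, 16 mm wide in x, from 13 mm below to 9 mm above the axis. Take it here from above, fingers closing along the spindle's x.
- catch_backs (a point): Point on the spindle's axis at y = 62 mm, at the square backs of two spring catches that stick out 16 mm from the axis at its sides (+x, -x) and slope down to the barrel by y = 80 mm. A roll coming from the tip presses them in (2 to 6 N of push each, then less drag); once past they snap out and keep it on. Three rolls take 60 mm, so 2 mm of play.
- spindle_tip (a point): Tip of the spindle on its axis, 116 mm beyond the flange's face.
- roll1: One of three alike rolls of paper tape, 52 mm outside, 26 mm bore, 20 mm wide, about 45 g, standing on edge loose in the rack's groove; any of the three may be first. Origin at its centre, its y axis is the axis of its bore.
- roll2: Another of the three alike rolls, see roll1.
- roll3: Another of the three alike rolls, see roll1.
- rack: Fixed wooden rack: block 160 mm long (y), 80 wide (x), with a groove 56 mm wide, its floor 16 mm and its side walls 42 mm above the desk. Origin on the desk under the middle of its open end, where the spindle enters; y points into the rack. First roll's near face 4 to 7 mm in, last one's far face 72 to 75 mm in, small gaps between.
- row_axis (a point): Line of the rolls' axes at the rack's open end, 42 mm up. Behind the rolls a clamped end board (8 mm thick, 61 high, a 40 mm slot open at the top lets the spindle through and out) stops the row. Its face is anywhere 78 to 102 mm in and is not measured: the spindle drags the rolls up to it, and with all home the flange is 60 mm before it, felt as a hard stop.
- dispenser: Fixed black tape dispenser: base 132 mm (y) by 105, 14 thick; two cheeks 8 mm thick, 74 high, centred 59.5 mm either side of the origin along y; cutter bar between them on the robot's side, 50 mm high, 44 to 56 mm from the spindle's axis. Origin on the desk under the middle between the slots; y runs along the hung spindle from handle to tip.
- seat (a point): Where the hung spindle's origin belongs: in the dispenser's frame x = 0, y = -40.5 mm (6 mm either way still fits), 62 mm above the desk. The journals lie in a slot in each cheek, 15 mm wide with a 31 mm lead-in at the top, floor 56 mm above the desk; the handle stays outside the cheek at -y.
- pencil_cup: Wooden pencil cup with pencils, 72 mm dia, 90 mm high (pencils to 180 mm), loose; origin under its centre. Leave alone.
- cactus_pot: Small cactus in a clay pot, 68 mm dia, 106 mm high, loose; origin under its centre. Leave alone.

How it is judged:
By the outcome, as a careful person would: the job done as asked, in the order asked, and still so for the second after the job is handed in, with the robot touching nothing.
It also fails if it takes over 64 s, if anything falls off the work surface, if the arm or the gripper's body presses on something with over 40 N, if the wrist force passes 120 N, or if a joint passes its speed limit or range.

### The arm

A 6-joint arm with a two-finger parallel gripper is mounted at the origin on the work surface. World frame = base frame: x ahead of the robot, y to its left, z up, the work surface at z = 0. Lengths are in m, angles in rad, forces in N, time in s.
With the tool pointing down it reaches from about 0.375 to 0.975 m from the base axis. Payload 3.8 kg.
Tool frame: the origin (TCP) lies midway between the tips of the shut fingers; the grasp point (between the pads) lies 19 mm behind it; z points along the fingers, y is the line along which they close (so a half turn about z gives the same grasp; the last joint's range is limited). The gripper opens to 85 mm and grips with 20 to 120 N. Pads are 22 mm wide; open, the fingers measure 114 mm over their backs; the gripper's body (76 mm by 85 mm) begins 54 mm behind the grasp point. The pads swing forward as they close: fully open they stand 13 mm farther back than shut.
Start: joints at [-0.037, 0.264, 1.604, -0, 1.274, -0.037], TCP at [0.675, -0, 0.231] pointing down, gripper open.
Joint ranges: [-2.63, 2.63], [-0.94, 2.18], [0.31, 2.57], [-1.31, 4.45], [0, 2.66], [-2.55, 2.55]. Speed limits (rad/s): [2.57, 2.57, 3.14, 3.14, 3.14, 3.14].

### API

Orientations are given as a rotation vector (axis times angle).
In Python, from workcell import bot gives the robot as it stands.
- The arm moves only by the tool jog_arm, never from a script. Its argument "motion" is a list of rows, each a list of 5 numbers: the opening, from -1 (shut) to 1 (fully open), then the shift along the tool's x, y, z in mm, then the turn about the tool's z in degrees. In form: [[claw, x, y, z, twist], ...]. A call has 1 to 10 rows; each row shifts and turns the commanded pose from where the row before left it, along the tool's axes as they then stand; what a row does not reach is not made up. A row lasts 1/12 s, in which the tool goes at most 41.7 mm and 7.16 degrees, less where a joint would pass 70% of its speed; a pose out of reach is approached as far as the arm can. A call with a gripper value outside its range is refused whole. The fingers move at their own pace and stop on an object; "force" is the grip in N (left out, the last holds). Time passes only in rows, so rows that do not move let the fingers close. It gives the time, the measured TCP pose, the force, the opening and the grip force at its end, in the units of the state.
- bot.read_state(): the state, without advancing time (a new reading comes with each control period).
- bot.read_camera(name): name is "scene" or "side" or "wrist"; returns (picture, depth): 480x640x3 uint8, red, green, blue; 480x640 float32, m along the optical axis (not along the pixel's ray), 0 where there is no reading.
- bot.get_calibration(name): a dict with "vfov" (degrees; the focal length in pixels is half the picture's height over the tangent of half this angle, whatever the lens; pixels are square), "cx", "cy" (the principal point, pixels), "dist" ([k1, k2, p1, p2, k3] as OpenCV has them; the pictures are not rectified), "rvec" (rotation vector, rad) and "tvec" (3), from world to camera coordinates, as OpenCV has them; the wrist camera has in their place "tool_from_camera" (4x4, takes a point from camera to tool coordinates, whose origin is the TCP and whose axes are the flange's). Camera axes: x right, y down, z forward; pixel columns grow to the right and rows downward; lengths in m; the calibration is good to about 2 mm. A picture is of the moment at which its call begins: read the wrist's pose just before it. get_calibration takes no time and is no camera call.
- bot.finish_job(): hands the job in; it is judged then, once.
The state is a dict: "time": time; "q": joint angles; "joint_vel": joint speeds; "joint_torque": joint torques, N m; "tool_pos": TCP position; "tcp_rot": TCP orientation; "wrist_force": force on the tool from outside, world axes, zero at the start; "torque": the same for the moment, N m; "width": opening from 0.0 (shut) to 1.0 (fully open); "grip_force": force on a finger pad.
Only numpy, scipy, OpenCV 4.12 (cv2) and the standard library are available. Lean on these libraries where they do the work, as an engineer would, in place of code of your own. Each camera call takes 0.05 s, during which the arm holds its last target. There are 200 camera calls.

## Working session

There is one attempt and no reset: what is moved stays moved. The work goes in short steps, Python scripts to look and compute and a tool call to move; the robot and the scene stay as the last step left them, time stands still between calls to the robot, and variables do not carry over. Pictures are saved under pics/ and viewed, at most 10 in all, crops included, and the job is handed in when it is done.

Besides the shell and the picture viewer there is one more tool, called after "Call:" as name(argument=value, ...), one argument or row to a line, values as JSON. jog_arm: Moves the arm, as the interface text tells. Its arguments: {"type":"object","properties":{"motion":{"type":"array"},"force":{"type":"number"}},"required":["motion"]}

```bash
mkdir -p pics
python3 - <<'E'
from workcell import bot
import cv2,numpy as np
s=bot.read_state();print(s)
for n in("scene","side","wrist"):
    p,d=bot.read_camera(n);cv2.imwrite(f"pics/{n}0.png",p[:,:,::-1]);np.savez(f"{n}0.npz",p=p,d=d)
    print(n,bot.get_calibration(n))
E
```

```text
{'time': 0.0, 'q': array([-3.69203312e-02,  2.64760509e-01,  1.60534047e+00, -4.63893537e-06,
        1.27371094e+00, -3.69083879e-02]), 'joint_vel': array([-0.00059731, -0.00058628,  0.00041035,  0.00038076, -0.00072047,
        0.00090267]), 'joint_torque': array([ 6.10465631e-04, -5.15121067e+01, -3.67308676e+01, -4.07824507e-05,
        1.31324201e-02,  1.46811578e-05]), 'tool_pos': array([6.74282362e-01, 9.39130405e-06, 2.29975183e-01]), 'tcp_rot': array([-2.22030489, -2.2202814 ,  0.0023762 ]), 'wrist_force': array([ 0.14719584, -0.54695028,  0.45033043]), 'torque': array([-0.01138901, -0.02909996,  0.03331534]), 'grip_force': 0.0, 'width': 1.0013349341201265}
scene {'vfov': 48.18914521034984, 'cx': 311.2448845427814, 'cy': 244.99034467630048, 'dist': array([-0.13340762,  0.        ,  0.        ,  0.        ,  0.        ]), 'rvec': array([ 1.72506644,  2.15204841, -0.5663884 ]), 'tvec': array([ 0.20013086, -0.46566952,  1.21420367])}
side {'vfov': 56.023660608436856, 'cx': 322.1741234521128, 'cy': 239.29620870149273, 'dist': array([-0.08173128,  0.        ,  0.        ,  0.        ,  0.        ]), 'rvec': array([ 0.77367376, -2.40006489,  1.2989853 ]), 'tvec': array([0.44144907, 0.27732084, 0.4397123 ])}
wrist {'vfov': 64.7763601405089, 'cx': 315.8669024169155, 'cy': 237.8416354328175, 'dist': array([-0.05684854,  0.        ,  0.        ,  0.        ,  0.        ]), 'tool_from_camera': array([[ 1.91587746e-05, -9.58288044e-01, -2.85804173e-01,
         7.16572676e-02],
       [ 9.99999976e-01, -4.39619220e-05,  2.14436891e-04,
         3.42886191e-04],
       [-2.18056810e-04, -2.85804170e-01,  9.58288020e-01,
        -1.42255942e-01],
       [ 0.00000000e+00,  0.00000000e+00,  0.00000000e+00,
         1.00000000e+00]])}
```

View pics/scene0.png

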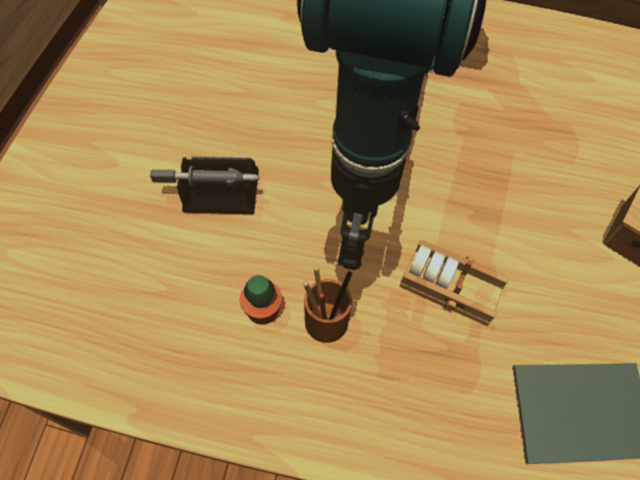

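View pics/side0.png

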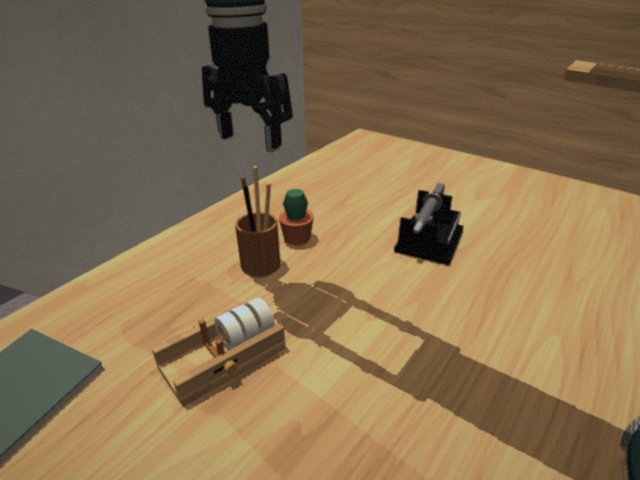

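The scene picture shows the dispenser with its spindle (handle at (160,176), tip at (257,178)) and the rack with its open end on the left (415,265) and the end board near (465,275). The cup is at (327,310) and the cactus at (262,298). The side view agrees.

```bash
cat > h.py <<'E'
import numpy as np,cv2
from workcell import bot
from scipy.spatial.transform import Rotation as R
def cam(n,s=None):
    c=bot.get_calibration(n);f=240/np.tan(np.radians(c['vfov']/2))
    K=np.array([[f,0,c['cx']],[0,f,c['cy']],[0,0,1]])
    if n=='wrist':
        T=np.eye(4);T[:3,:3]=R.from_rotvec(s['tcp_rot']).as_matrix();T[:3,3]=s['tool_pos']
        T=T@c['tool_from_camera'];Rc,o=T[:3,:3],T[:3,3]
    else:
        Rc=R.from_rotvec(c['rvec']).as_matrix().T;o=-Rc@c['tvec']
    return K,c['dist'],Rc,o
def rays(C,uv):
    K,d,Rc,o=C
    p=cv2.undistortPoints(np.array(uv,float).reshape(-1,1,2),K,d)[:,0]
    return np.c_[p,np.ones(len(p))]@Rc.T
def onz(C,uv,z):
    r=rays(C,uv);return C[3]+r*((z-C[3][2])/r[:,2])[:,None]
def cloud(C,dep):
    v,u=np.mgrid[:480,:640];r=rays(C,np.c_[u.ravel(),v.ravel()])
    P=(C[3]+r*dep.reshape(-1,1)).reshape(480,640,3);P[dep<=0]=np.nan;return P
def look(n,tag):
    s=bot.read_state();p,d=bot.read_camera(n);C=cam(n,s)
    cv2.imwrite(f"pics/{tag}.png",p[:,:,::-1]);np.savez(tag+'.npz',p=p,d=d);return s,p,d,C
E
python3 - <<'E'
from h import *
C=cam('scene');z=np.load('scene0.npz');P=cloud(C,z['d'])
for nm,uv,h in[('handle end',(151,175),.062),('tip',(258,178),.062),('flange',(190,176),.062),('rack open L',(428,245),.042),('rack open R',(402,283),.042),('far',(505,287),.042),('far2',(494,321),.042),('cup',(327,325),0),('cact',(262,310),0)]:
    print(nm,onz(C,[uv],h)[0].round(3),P[uv[1],uv[0]].round(3))
p=z['p'].astype(int)
hsv=cv2.cvtColor(z['p'],cv2.COLOR_RGB2HSV)
m=(hsv[...,1]<60)&(hsv[...,2]>150);m[:230]=0;m[320:]=0
n,l,st,ce=cv2.connectedComponentsWithStats(m.astype(np.uint8))
for i in range(1,n):
    if st[i,4]>30: print(st[i],ce[i],np.nanmedian(P[l==i],0).round(3))
b=P[150:215,148:262].reshape(-1,3);b=b[(b[:,2]>.045)]
print(len(b));c=b[:,:2].mean(0);u,s_,vt=np.linalg.svd(b[:,:2]-c);print(c,vt[0],np.degrees(np.arctan2(vt[0][1],vt[0][0])))
E
```

```text
handle end [ 0.524 -0.383  0.062] [ 0.531 -0.377  0.072]
tip [ 0.49  -0.193  0.062] [ 0.446 -0.21   0.   ]
flange [ 0.511 -0.313  0.062] [ 0.521 -0.306  0.077]
rack open L [0.548 0.118 0.042] [0.547 0.118 0.042]
rack open R [0.628 0.084 0.042] [0.614 0.087 0.015]
far [0.599 0.252 0.042] [ 0.575  0.265 -0.002]
far2 [0.662 0.237 0.042] [0.644 0.249 0.002]
cup [ 0.708 -0.022  0.   ] [ 0.739 -0.018  0.079]
cact [ 0.706 -0.132  0.   ] [ 0.725 -0.123  0.05 ]
[412 246  19  26 284] [420.77112676 258.15492958] [0.589 0.107 0.065]
[426 252  19  27 290] [434.78275862 264.7137931 ] [0.596 0.13  0.065]
[439 257  20  28 295] [448.36610169 270.51186441] [0.601 0.153 0.064]
1900
[ 0.50458279 -0.28466373] [-0.2105962   0.97757314] 102.1572935192478
```

Call:
jog_arm(
  motion=[
    [1, 24, -15, 0, 0],
    [1, 24, -15, 0, 0],
    [1, 24, -15, 0, 0],
    [1, 24, -15, 0, 0],
    [1, 24, -15, 0, 0],
    [1, 0, 0, 0, 0],
    [1, 0, 0, 0, 0],
  ],
)

```text
time: 0.73
tool_pos: [0.5991, 0.1211, 0.231]
tcp_rot: [-2.218, -2.224, 0.001]
wrist_force: [-0.1, 0.5, -0.2]
width: 0.997
grip_force: 0.0
```

Run:
```python
from h import *
s,p,d,C=look('wrist','rack1');print(s['tool_pos'],s['tcp_rot'],s['wrist_force'],np.percentile(d[d>0],[5,50,95]))
```

```text
[0.59912228 0.12113597 0.23103513] [-2.21847858e+00 -2.22421130e+00  7.93693269e-04] [-0.05131983  0.45304251 -0.23773509] [0.07233149 0.35660833 0.43794762]
```

View pics/rack1.png

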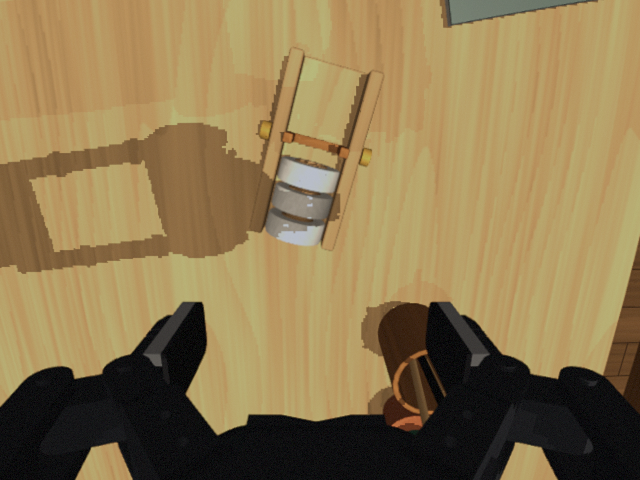

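Call:
jog_arm(
  motion=[
    [1, -33, -8, 0, 0],
    [1, -40, -9, 0, 0],
    [1, -40, -9, 0, 0],
    [1, -40, -9, 0, 0],
    [1, -40, -9, 0, 0],
    [1, -40, -9, 0, 0],
    [1, -40, -9, 0, 0],
    [1, -40, -9, 0, 0],
    [1, -40, -9, 0, 0],
    [1, -40, -9, 0, 0],
  ],
)

```text
time: 1.62
tool_pos: [0.5099, -0.2764, 0.2314]
tcp_rot: [2.223, 2.219, -0.0]
wrist_force: [0.8, 0.0, -0.3]
width: 0.999
grip_force: 0.0
```

Call:
jog_arm(
  motion=[
    [1, -10, -5, 0, -6],
    [1, 0, 0, 0, -6],
    [1, 0, 0, 0, 0],
    [1, 0, 0, 0, 0],
  ],
)

```text
time: 1.95
tool_pos: [0.5056, -0.2843, 0.231]
tcp_rot: [-1.983, -2.436, 0.0]
wrist_force: [0.1, -0.5, -0.6]
width: 1.0
grip_force: 0.0
```

Run:
```python
from h import *
s,p,d,C=look('wrist','disp1');print(s['time'],s['tool_pos'],s['tcp_rot'])
```

```text
1.95 [ 0.50557926 -0.28426998  0.23101949] [-1.98275136e+00 -2.43639851e+00  2.46085672e-04]
```

View pics/disp1.png

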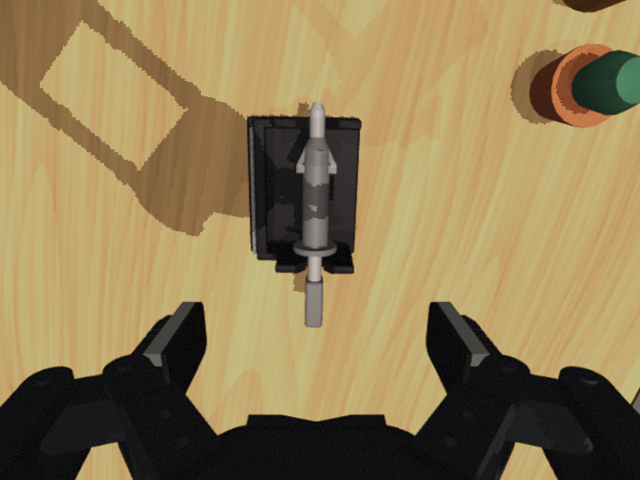

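The rack picture shows the walls' near ends at (257,231) and (329,248), far ends at (297,50) and (378,73), and three rolls from (295,235) to (308,170). The dispenser picture shows the spindle from handle end (313,326) through flange (315,247) to tip (318,103).

```bash
cat > m1.py <<'E'
from h import *
def line(P,tag):
    c=P.mean(0);v=np.linalg.svd(P-c)[2][0];v*=np.sign(v[1]);print(tag,c.round(4),v.round(4),np.degrees(np.arctan2(v[1],v[0])).round(2));return c,v
sr={'tool_pos':np.array([.59912,.12114,.23104]),'tcp_rot':np.array([-2.21848,-2.22421,.00079])}
C=cam('wrist',sr);z=np.load('rack1.npz');P=cloud(C,z['d'])
sub=P[30:260,230:400].reshape(-1,3)
w=sub[(abs(sub[:,2]-.042)<.004)];print('wall z',np.median(w[:,2]),len(w))
c0,v=line(w[:,:2],'walls')
hsv=cv2.cvtColor(z['p'],cv2.COLOR_RGB2HSV)
m=(P[...,2]>.055)&(hsv[...,1]<70);m[:, :230]=0;m[:,400:]=0;m[270:]=0
r=P[m];c,vr=line(r[:,:2],'rolls');
n=np.array([v[1],-v[0]])
print('roll top z',np.percentile(r[:,2],[50,95,99]),'roll along ext',np.percentile((r[:,:2])@v,[1,99]))
off=w[:,:2]@n;al=w[:,:2]@v
print('walls perp',np.percentile(off,[1,5,95,99]),'along',np.percentile(al,[1,99]))
t=r[:,:2][r[:,2]>np.percentile(r[:,2],80)]@n;print('roll top perp',t.mean(),'roll perp',np.percentile(r[:,:2]@n,[1,99]))
q=onz(C,[(257,231),(329,248),(297,50),(378,73)],.042)[:,:2];print(q.round(4),(q@n).round(4),(q@v).round(4))
mid=(q[0]+q[1])/2;mf=(q[2]+q[3])/2;print('mid',mid,mf,np.degrees(np.arctan2(*(mf-mid)[::-1])),np.linalg.norm(mf-mid))
sd={'tool_pos':np.array([.50558,-.28427,.23102]),'tcp_rot':np.array([-1.98275,-2.4364,.00025])}
C=cam('wrist',sd);z=np.load('disp1.npz');P=cloud(C,z['d'])
print('TCP yaw',np.degrees(np.arctan2(*R.from_rotvec(sd['tcp_rot']).as_matrix()[:2,0][::-1])))
h=onz(C,[(313,326),(315,280)],.071)[:,:2];ax=onz(C,[(318,103),(314,270)],.068)[:,:2]
print('handle end,start',h.round(4),'tip',ax.round(4));dd=ax[0]-h[0];print(np.degrees(np.arctan2(dd[1],dd[0])),np.linalg.norm(dd))
print('P',P[300,314],P[260,315],P[200,316],P[112,317],P[122,270],P[122,345],P[266,290],P[266,340])
# cheeks tops
q=onz(C,[(248,118),(360,120),(276,267),(354,268)],.074)[:,:2];print('cheek corners',q.round(4))
hs=P[282:322,306:322].reshape(-1,3);hs=hs[abs(hs[:,2]-.071)<.01];print('hand',np.nanmean(hs,0),len(hs))
E
python3 m1.py
```

```text
wall z 0.04142945112183272 5385
walls [0.5968 0.1718] [0.2557 0.9668] 75.19
rolls [0.5862 0.1306] [0.2602 0.9656] 74.92
roll top z [0.06472592 0.06769034 0.06831007] roll along ext [0.24236562 0.30765511]
walls perp [0.49404344 0.4951342  0.57206611 0.57328017] along [0.23777921 0.39292624]
roll top perp 0.5334309028409454 roll perp [0.51213883 0.55464859]
[[0.5457 0.1002]
 [0.6114 0.0841]
 [0.5837 0.2518]
 [0.6497 0.2347]] [0.5019 0.5696 0.4999 0.5681] [0.2364 0.2377 0.3927 0.393 ]
mid [0.57855318 0.09218691] [0.61670007 0.24326631] 75.82925716465058 0.1558209590545899
TCP yaw 101.72238827133853
handle end,start [[ 0.5237 -0.3839]
 [ 0.5164 -0.3397]] tip [[ 0.4893 -0.1974]
 [ 0.514  -0.332 ]]
100.45123348277845 0.18965484930434554
P [ 0.51953426 -0.35901114  0.0698926 ] [ 0.51306218 -0.32340565  0.06634531] [ 0.50298348 -0.27062852  0.07321515] [ 0.48993591 -0.20396916  0.06652894] [ 0.45282529 -0.21901774  0.04295893] [ 0.51223086 -0.20703334  0.07493387] [ 0.49293164 -0.33018511  0.07417042] [ 0.53446858 -0.32212933  0.07271162]
cheek corners [[ 0.4395 -0.219 ]
 [ 0.5231 -0.2032]
 [ 0.4815 -0.3336]
 [ 0.5463 -0.321 ]]
hand [ 0.51938638 -0.3604308   0.07026262] 638
```

Call:
jog_arm(
  motion=[
    [1, -26, 0, 0, 1.25],
    [1, -26, 0, 20, 0],
    [1, -26, 0, 30, 0],
    [1, 0, 0, 30, 0],
    [1, 0, 0, 20, 0],
    [1, 0, 0, 0, 0],
    [1, 0, 0, 0, 0],
  ],
)

```text
time: 2.58
tool_pos: [0.5204, -0.3583, 0.1297]
tcp_rot: [-2.002, -2.416, 0.0]
wrist_force: [0.5, -0.1, 0.4]
width: 1.0
grip_force: 0.0
```

Run:
```python
from h import *
s,p,d,C=look('wrist','grip1');print(s['time'],s['tool_pos'],s['tcp_rot'],s['wrist_force'])
```

```text
2.5833 [ 0.52040962 -0.35830152  0.12971822] [-2.00184304e+00 -2.41636438e+00  2.59040806e-04] [ 0.51956928 -0.10960216  0.35451202]
```

View pics/grip1.png

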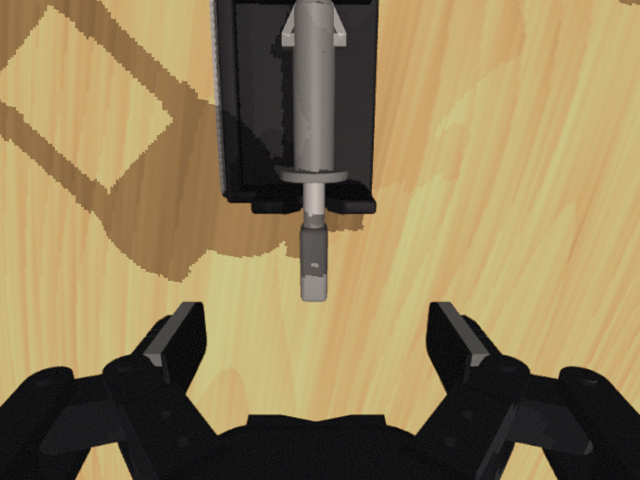

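Handle spans (314,225)–(314,300), vertical in the picture, nearly centred between the fingers.

Run:
```python
from h import *
s=bot.read_state();C=cam('wrist',s)
p=np.load('grip1.npz')['p']
g=cv2.cvtColor(p,cv2.COLOR_RGB2HSV)
for r in(60,100,140,235,250,265,280,295):
    c=np.where((g[r,280:350,1]<40)&(g[r,280:350,2]>45))[0]+280;print(r,c.min(),c.max(),end=' | ')
T=R.from_rotvec(s['tcp_rot']).as_matrix()
for uv,z in[((314,300),.062),((314,298),.071),((314,225),.071),((314,100),.073)]:
    print(((onz(C,[uv],z)[0]-s['tool_pos'])@T*1000).round(1))
print(np.degrees(np.arctan2(T[1,0],T[0,0])))
```

```text
60 280 349 | 100 280 349 | 140 294 349 | 235 301 326 | 250 301 326 | 265 302 326 | 280 301 326 | 295 301 325 | [-31.6  -1.   69.8]
[-25.9  -0.9  60.8]
[18.5 -0.9 60.8]
[84.1 -0.8 58.8]
100.75191274607894
```

Call:
jog_arm(
  motion=[
    [1, -4, -1, 25, 0],
    [1, 0, 0, 25, 0],
    [1, 0, 0, 20, 0],
    [1, 0, 0, 12, 0],
    [1, 0, 0, 5, 0],
    [1, 0, 0, 0, 0],
    [1, 0, 0, 0, 0],
  ],
)

```text
time: 3.22
tool_pos: [0.5221, -0.3643, 0.046]
tcp_rot: [2.002, 2.418, 0.0]
wrist_force: [0.6, 0.1, -0.2]
width: 1.004
grip_force: 0.0
```

Call:
jog_arm(
  motion=[
    [-1, 0, 0, 0, 0],
    [-1, 0, 0, 0, 0],
    [-1, 0, 0, 0, 0],
    [-1, 0, 0, 0, 0],
    [-1, 0, 0, 0, 0],
    [-1, 0, 0, 0, 0],
    [-1, 0, 0, 0, 0],
    [-1, 0, 0, 0, 0],
  ],
  force=20,
)

```text
time: 3.88
tool_pos: [0.521, -0.3637, 0.0445]
tcp_rot: [2.003, 2.419, 0.0]
wrist_force: [-0.5, 0.3, 2.3]
width: 0.188
grip_force: 25.9
```

Call:
jog_arm(
  motion=[
    [-1, 0, 0, 0, 0],
    [-1, 0, 0, 0, 0],
    [-1, 0, 0, 0, 0],
  ],
  force=80,
)

```text
time: 4.13
tool_pos: [0.5211, -0.3637, 0.0446]
tcp_rot: [2.003, 2.419, 0.0]
wrist_force: [0.2, 0.6, 2.7]
width: 0.175
grip_force: 80.8
```

Run:
```python
from h import *
s=bot.read_state();print({k:s[k] for k in('time','tool_pos','tcp_rot','wrist_force','torque')})
```

```text
{'time': 4.1333, 'tool_pos': array([ 0.52107112, -0.36371096,  0.04461712]), 'tcp_rot': array([2.00328918e+00, 2.41949605e+00, 1.36298022e-04]), 'wrist_force': array([0.24462625, 0.58241061, 2.74175338]), 'torque': array([ 0.15368052,  0.07238729, -0.00734763])}
```

Call:
jog_arm(
  motion=[
    [-1, 0, 0, -3, 0],
    [-1, 0, 0, -4, 0],
    [-1, 0, 0, -6, 0],
    [-1, 0, 0, -10, 0],
    [-1, 0, 0, -15, 0],
    [-1, 0, 0, -15, 0],
    [-1, 0, 0, -15, 0],
    [-1, 0, 0, -10, 0],
  ],
)

```text
time: 4.8
tool_pos: [0.5217, -0.3643, 0.1249]
tcp_rot: [2.002, 2.418, 0.0]
wrist_force: [0.3, -0.2, -0.8]
width: 0.17
grip_force: 80.5
```

Call:
jog_arm(
  motion=[
    [-1, 15, 4, 0, 0],
    [-1, 25, 6, 0, 0],
    [-1, 34, 7, 0, 0],
    [-1, 34, 7, 0, 0],
    [-1, 34, 7, 0, 0],
    [-1, 34, 7, 0, 0],
    [-1, 34, 7, 0, 0],
    [-1, 34, 7, 0, 0],
    [-1, 20, 5, 0, 0],
    [-1, 9, 3, 0, 0],
  ],
)

```text
time: 5.63
tool_pos: [0.5277, -0.0806, 0.1218]
tcp_rot: [-1.999, -2.421, -0.0]
wrist_force: [1.2, 0.8, -1.6]
width: 0.169
grip_force: 80.5
```

Call:
jog_arm(
  motion=[
    [-1, 0, 0, 0, 5],
    [-1, 0, 0, 0, 6],
    [-1, 0, 0, 0, 6],
    [-1, 0, 0, 0, 5],
    [-1, 0, 0, 0, 3.5],
    [-1, 0, 0, 0, 0],
    [-1, 0, 0, 0, 0],
  ],
)

```text
time: 6.22
tool_pos: [0.5286, -0.0843, 0.1221]
tcp_rot: [-2.486, -1.92, 0.001]
wrist_force: [-0.1, -0.2, -0.9]
width: 0.17
grip_force: 80.5
```

Run:
```python
from h import *
s,p,d,C=look('wrist','hold1');print({k:s[k] for k in('time','tool_pos','tcp_rot','wrist_force','torque')})
M=R.from_rotvec(s['tcp_rot']).as_matrix();print(np.degrees(np.arctan2(M[1,0],M[0,0])))
look('side','side1')
```

```text
{'time': 6.2167, 'tool_pos': array([ 0.52855123, -0.08430928,  0.1220685 ]), 'tcp_rot': array([-2.48636313e+00, -1.91973712e+00,  7.06291835e-04]), 'wrist_force': array([-0.12937046, -0.18601778, -0.93733489]), 'torque': array([-0.1258918 ,  0.05370787, -0.02414762])}
75.34392932736479
```

View pics/hold1.png

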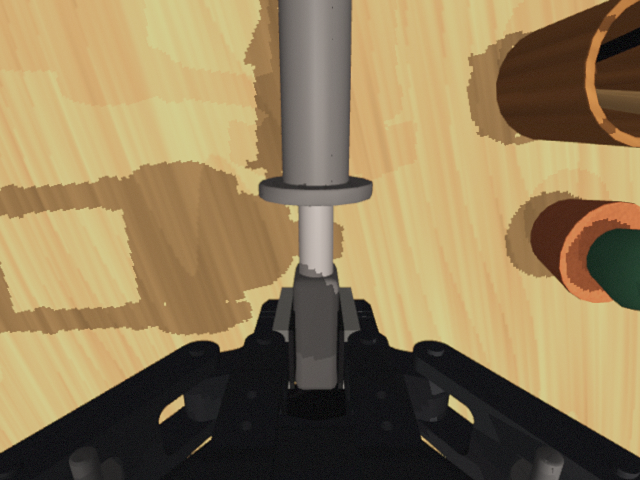

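View pics/side1.png

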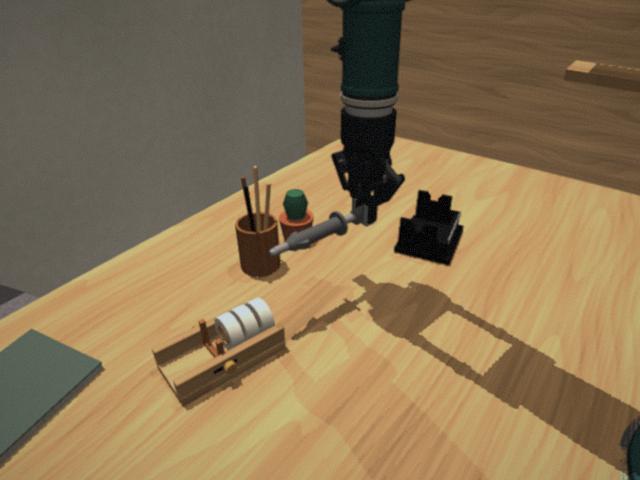

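Spindle held straight (flange at (315,190), barrel centred at col 315). Side view: tip at (273,252), ahead of and above the rack.

Run:
```python
from h import *
s={'tool_pos':np.array([.52855,-.08431,.12207]),'tcp_rot':np.array([-2.48636,-1.91974,.000706])}
M=R.from_rotvec(s['tcp_rot']).as_matrix()
C=cam('wrist',s);z=np.load('hold1.npz');P=cloud(C,z['d']);Q=(P-s['tool_pos'])@M*1000
for r in(5,40,80,120,160,188,240,300,350):
    row=Q[r,230:400];k=row[:,2]<5;k&=~np.isnan(row[:,0]);print(r,row[k].min(0).round(1),row[k].max(0).round(1),'center',Q[r,312:319].mean(0).round(1))
# tip from side: ray closest to tool axis line
C=cam('side');
for uv in[(273,252),(271,252)]:
    r=rays(C,[uv])[0]
    o=(C[3]-s['tool_pos'])@M*1000;r=r@M;t=-o[1]/r[1];print('tip at tool y=0:',(o+t*r).round(1))
```

```text
5 [103.1 -10.4 -30.1] [106.   10.8 -19.8] center [103.7   0.4 -27.8]
40 [ 94.5 -10.4 -29.2] [ 96.8  11.2 -18.2] center [ 94.8   0.4 -27.7]
80 [ 84.2 -10.3 -28.7] [ 85.3  11.  -18.8] center [ 84.3   0.4 -27.5]
120 [ 73.3 -10.4 -28.7] [ 73.5  11.  -18. ] center [ 73.4   0.4 -27.7]
160 [ 61.1 -10.2 -29.3] [ 62.   10.9 -19.3] center [ 61.9   0.4 -28. ]
188 [ 52.5 -17.4 -35.2] [ 54.7  18.3 -21.5] center [nan nan nan]
240 [ 33.9  -5.5 -23.7] [ 35.7   6.1 -17.9] center [ 35.4   0.3 -22.9]
300 [  5.6 -19.  -27. ] [15.7 20.  -6.4] center [ 15.2   0.3 -25.9]
350 [ -5.4 -25.6 -50.6] [ 11.8  26.  -24.3] center [ -4.6   0.3 -25.4]
tip at tool y=0: [164.9   0.  -15.3]
tip at tool y=0: [168.    0.  -16.7]
```

Call:
jog_arm(
  motion=[
    [-1, 0, 0.6, 10, 0],
    [-1, 0, 0, 20, 0],
    [-1, 0, 0, 25, 0],
    [-1, 0, 0, 20, 0],
    [-1, 0, 0, 12, 0],
    [-1, 0, 0, 6, 0],
    [-1, 0, 0, 3, 0.1],
    [-1, 0, 0, 0, 0],
    [-1, 0, 0, 0, 0],
    [-1, 0, 0, 0, 0],
  ],
)

```text
time: 7.15
tool_pos: [0.5307, -0.0847, 0.0276]
tcp_rot: [2.488, 1.915, 0.003]
wrist_force: [-0.5, 0.6, -1.0]
width: 0.17
grip_force: 80.5
```

```bash
cat > st.py <<'E'
from h import *
s=bot.read_state();M=R.from_rotvec(s['tcp_rot']).as_matrix();a=np.radians(75.2)
v=np.array([np.cos(a),np.sin(a)]);n=np.array([v[1],-v[0]]);p=s['tool_pos'];f=s['wrist_force']
print('t',round(s['time'],2),'along',(p[:2]@v*1000).round(1),'perp(+.3)',(p[:2]@n*1000+.3).round(2),'axis z',(p[2]*1000+16.8).round(2),'yaw',np.degrees(np.arctan2(M[1,0],M[0,0])).round(2),'F along/perp/z',(f[:2]@v).round(2),(f[:2]@n).round(2),f[2].round(2),'T',s['torque'].round(3),'tilt',np.degrees(M[2,:2]).round(2))
E
python3 st.py
```

```text
t 7.15 along 53.7 perp(+.3) 535.05 axis z 44.37 yaw 75.15 F along/perp/z 0.48 -0.65 -1.05 T [-0.065  0.035  0.018] tilt [0.01 0.14]
```

Call:
jog_arm(
  motion=[
    [-1, 5, -1.2, 2, 0],
    [-1, 5, 0, 0, 0],
    [-1, 4, 0, 0, 0],
    [-1, 0, 0, 0, 0],
    [-1, 0, 0, 0, 0],
    [-1, 0, 0, 0, 0],
  ],
)

```text
time: 7.65
tool_pos: [0.532, -0.0704, 0.0244]
tcp_rot: [2.489, 1.916, 0.0]
wrist_force: [0.2, -0.6, -1.5]
width: 0.164
grip_force: 80.5
```

```bash
python3 st.py
python3 - <<'E'
from h import *
sr={'tool_pos':np.array([.59912,.12114,.23104]),'tcp_rot':np.array([-2.21848,-2.22421,.00079])}
C=cam('wrist',sr);z=np.load('rack1.npz');P=cloud(C,z['d']);a=np.radians(75.2)
v=np.array([np.cos(a),np.sin(a)])
hsv=cv2.cvtColor(z['p'],cv2.COLOR_RGB2HSV)
m=np.zeros((480,640),bool);m[120:165,275:360]=1
m&=(P[...,2]>.052)&(hsv[...,1]>110)
q=P[m];print(len(q),'board along',np.percentile(q[:,:2]@v,[2,10,50,90,98])*1000, np.median(q[:,2]))
print(np.where(m.any(1))[0][[0,-1]],np.where(m.any(0))[0][[0,-1]])
E
```

```text
t 7.65 along 67.9 perp(+.3) 532.6 axis z 41.18 yaw 75.18 F along/perp/z -0.55 0.35 -1.54 T [-0.033  0.003  0.011] tilt [-0.    0.01]
200 board along [320.71314878 321.49478941 324.78633236 328.13139229 328.65284776] 0.0599786621908909
[132 164] [283 349]
```

Call:
jog_arm(
  motion=[
    [-1, 3, 0.8, -0.8, 0],
    [-1, 3, 0, 0, 0],
    [-1, 3, 0, 0, 0],
    [-1, 3, 0, 0, 0],
    [-1, 3, 0, 0, 0],
    [-1, 3, 0, 0, 0],
    [-1, 3, 0, 0, 0],
    [-1, 2, 0, 0, 0],
    [-1, 2, 0, 0, 0],
    [-1, 0, 0, 0, 0],
  ],
)

```text
time: 8.48
tool_pos: [0.5392, -0.0462, 0.0251]
tcp_rot: [-2.49, -1.916, -0.0]
wrist_force: [-0.6, -0.0, -0.7]
width: 0.171
grip_force: 80.5
```

```bash
python3 st.py
```

```text
t 8.48 along 93.0 perp(+.3) 533.4 axis z 41.89 yaw 75.17 F along/perp/z -0.16 -0.57 -0.7 T [-0.035 -0.023  0.003] tilt [0.01 0.  ]
```

Call:
jog_arm(
  motion=[
    [-1, 1, 0, 0, 0],
    [-1, 1, 0, 0, 0],
    [-1, 1, 0, 0, 0],
    [-1, 1, 0, 0, 0],
    [-1, 1, 0, 0, 0],
    [-1, 1, 0, 0, 0],
    [-1, 1, 0, 0, 0],
  ],
)

```text
time: 9.07
tool_pos: [0.5409, -0.0398, 0.0251]
tcp_rot: [-2.49, -1.916, -0.0]
wrist_force: [-0.1, -0.0, -0.8]
width: 0.169
grip_force: 80.5
```

```bash
python3 st.py
```

```text
t 9.07 along 99.7 perp(+.3) 533.4 axis z 41.88 yaw 75.14 F along/perp/z -0.06 -0.06 -0.79 T [-0.112  0.003 -0.019] tilt [ 0. -0.]
```

Call:
jog_arm(
  motion=[
    [-1, 1, 0, 0, 0],
    [-1, 1, 0, 0, 0],
    [-1, 1, 0, 0, 0],
    [-1, 1, 0, 0, 0],
    [-1, 1, 0, 0, 0],
    [-1, 1, 0, 0, 0],
    [-1, 1, 0, 0, 0],
  ],
)

```text
time: 9.65
tool_pos: [0.5427, -0.033, 0.0251]
tcp_rot: [2.49, 1.916, 0.0]
wrist_force: [-0.3, -0.8, -1.0]
width: 0.172
grip_force: 80.5
```

```bash
python3 st.py
```

```text
t 9.65 along 106.8 perp(+.3) 533.42 axis z 41.9 yaw 75.15 F along/perp/z -0.82 -0.09 -1.04 T [-0.084  0.012 -0.061] tilt [-0.  0.]
```

Call:
jog_arm(
  motion=[
    [-1, 1, 0, 0, 0],
    [-1, 1, 0, 0, 0],
    [-1, 1, 0, 0, 0],
    [-1, 1, 0, 0, 0],
    [-1, 1, 0, 0, 0],
  ],
)

```text
time: 10.07
tool_pos: [0.544, -0.0282, 0.0251]
tcp_rot: [2.49, 1.916, -0.0]
wrist_force: [0.5, 0.4, -0.5]
width: 0.175
grip_force: 80.5
```

```bash
python3 st.py
```

```text
t 10.07 along 111.7 perp(+.3) 533.42 axis z 41.89 yaw 75.15 F along/perp/z 0.47 0.38 -0.48 T [-0.109  0.067 -0.033] tilt [-0.  0.]
```

Call:
jog_arm(
  motion=[
    [-1, 1, 0, 0, 0],
    [-1, 1, 0, 0, 0],
    [-1, 1, 0, 0, 0],
    [-1, 1, 0, 0, 0],
    [-1, 1, 0, 0, 0],
  ],
)

```text
time: 10.48
tool_pos: [0.5452, -0.0233, 0.025]
tcp_rot: [-2.49, -1.916, 0.0]
wrist_force: [-0.3, -0.5, -1.4]
width: 0.172
grip_force: 80.5
```

```bash
python3 st.py
```

```text
t 10.48 along 116.8 perp(+.3) 533.31 axis z 41.81 yaw 75.15 F along/perp/z -0.56 -0.2 -1.37 T [-0.128  0.042 -0.004] tilt [ 0.   -0.01]
```

Call:
jog_arm(
  motion=[
    [-1, 1, 0, 0, 0],
    [-1, 1, 0, 0, 0],
    [-1, 1, 0, 0, 0],
    [-1, 1, 0, 0, 0],
    [-1, 1, 0, 0, 0],
    [-1, 1, 0, 0, 0],
  ],
)

```text
time: 10.98
tool_pos: [0.5467, -0.0175, 0.025]
tcp_rot: [-2.49, -1.916, 0.0]
wrist_force: [-0.4, -1.0, -0.7]
width: 0.169
grip_force: 80.5
```

```bash
python3 st.py
```

```text
t 10.98 along 122.7 perp(+.3) 533.36 axis z 41.84 yaw 75.15 F along/perp/z -1.04 -0.14 -0.74 T [-0.215  0.089  0.036] tilt [-0.   -0.01]
```

Call:
jog_arm(
  motion=[
    [-1, 1, 0, 0, 0],
    [-1, 1, 0, 0, 0],
    [-1, 1, 0, 0, 0],
    [-1, 1, 0, 0, 0],
  ],
)

```text
time: 11.32
tool_pos: [0.5478, -0.0136, 0.0251]
tcp_rot: [2.49, 1.916, -0.0]
wrist_force: [0.3, -0.1, -1.2]
width: 0.172
grip_force: 80.5
```

```bash
python3 st.py
```

```text
t 11.32 along 126.8 perp(+.3) 533.43 axis z 41.88 yaw 75.15 F along/perp/z -0.05 0.32 -1.18 T [-0.13   0.031 -0.031] tilt [-0. -0.]
```

Call:
jog_arm(
  motion=[
    [-1, 1, 0, 0, 0],
    [-1, 1, 0, 0, 0],
    [-1, 1, 0, 0, 0],
  ],
)

```text
time: 11.57
tool_pos: [0.5486, -0.0107, 0.0251]
tcp_rot: [-2.49, -1.916, 0.0]
wrist_force: [-0.4, -0.5, -1.5]
width: 0.169
grip_force: 80.5
```

```bash
python3 st.py
```

```text
t 11.57 along 129.8 perp(+.3) 533.42 axis z 41.87 yaw 75.15 F along/perp/z -0.64 -0.28 -1.53 T [-0.189  0.031  0.009] tilt [-0. -0.]
```

Call:
jog_arm(
  motion=[
    [-1, 1, 0, 0, 0],
    [-1, 1, 0, 0, 0],
    [-1, 1, 0, 0, 0],
  ],
)

```text
time: 11.82
tool_pos: [0.5494, -0.008, 0.0251]
tcp_rot: [2.49, 1.916, -0.0]
wrist_force: [-0.4, -2.3, -0.6]
width: 0.17
grip_force: 80.5
```

```bash
python3 st.py
```

```text
t 11.82 along 132.6 perp(+.3) 533.47 axis z 41.93 yaw 75.16 F along/perp/z -2.31 0.21 -0.61 T [-0.314  0.031 -0.038] tilt [-0.02  0.  ]
```

Call:
jog_arm(
  motion=[
    [-1, 0.5, 0, 0, 0],
    [-1, 0.5, 0, 0, 0],
    [-1, 0.5, 0, 0, 0],
    [-1, 0.5, 0, 0, 0],
  ],
)

```text
time: 12.15
tool_pos: [0.5498, -0.0062, 0.0251]
tcp_rot: [2.49, 1.916, -0.0]
wrist_force: [-0.3, -2.4, -1.1]
width: 0.171
grip_force: 80.5
```

```bash
python3 st.py
```

```text
t 12.15 along 134.5 perp(+.3) 533.44 axis z 41.87 yaw 75.15 F along/perp/z -2.39 0.28 -1.07 T [-0.464  0.017  0.01 ] tilt [-0.01 -0.  ]
```

Call:
jog_arm(
  motion=[
    [-1, 0.5, 0, 0, 0],
    [-1, 0.5, 0, 0, 0],
    [-1, 0.5, 0, 0, 0],
  ],
)

```text
time: 12.4
tool_pos: [0.5502, -0.0047, 0.0251]
tcp_rot: [2.49, 1.916, -0.0]
wrist_force: [0.2, -3.0, -0.4]
width: 0.168
grip_force: 80.5
```

```bash
python3 st.py
```

```text
t 12.4 along 136.0 perp(+.3) 533.43 axis z 41.86 yaw 75.15 F along/perp/z -2.8 0.94 -0.37 T [-0.591  0.085 -0.031] tilt [-0.01 -0.  ]
```

Call:
jog_arm(
  motion=[
    [-1, 0.5, 0, 0, 0],
    [-1, 0.5, 0, 0, 0],
    [-1, 0.5, 0, 0, 0],
    [-1, 0.5, 0, 0, 0],
  ],
)

```text
time: 12.73
tool_pos: [0.5508, -0.0027, 0.0251]
tcp_rot: [2.49, 1.916, -0.0]
wrist_force: [-0.8, -4.6, -0.9]
width: 0.171
grip_force: 80.5
```

```bash
python3 st.py
```

```text
t 12.73 along 138.1 perp(+.3) 533.49 axis z 41.9 yaw 75.15 F along/perp/z -4.68 0.42 -0.91 T [-0.703  0.103 -0.047] tilt [-0.01  0.  ]
```

Call:
jog_arm(
  motion=[
    [-1, 0.5, 0, 0, 0],
    [-1, 0.5, 0, 0, 0],
    [-1, 0.5, 0, 0, 0],
    [-1, 0.5, 0, 0, 0],
  ],
)

```text
time: 13.07
tool_pos: [0.5514, -0.0002, 0.0251]
tcp_rot: [-2.49, -1.915, -0.001]
wrist_force: [-1.7, -1.1, -1.2]
width: 0.169
grip_force: 80.5
```

```bash
python3 st.py
```

```text
t 13.07 along 140.6 perp(+.3) 533.44 axis z 41.86 yaw 75.13 F along/perp/z -1.51 -1.35 -1.16 T [-0.372  0.072 -0.044] tilt [0.04 0.  ]
```

Call:
jog_arm(
  motion=[
    [-1, 0.5, 0, 0, 0],
    [-1, 0.5, 0, 0, 0],
    [-1, 0.5, 0, 0, 0],
    [-1, 0.5, 0, 0, 0],
  ],
)

```text
time: 13.4
tool_pos: [0.5518, 0.0014, 0.0251]
tcp_rot: [-2.49, -1.916, -0.0]
wrist_force: [-0.5, -3.2, -0.8]
width: 0.171
grip_force: 80.5
```

```bash
python3 st.py
```

```text
t 13.4 along 142.3 perp(+.3) 533.45 axis z 41.91 yaw 75.15 F along/perp/z -3.26 0.34 -0.77 T [-0.378  0.04  -0.053] tilt [0.01 0.  ]
```

Call:
jog_arm(
  motion=[
    [-1, 0.8, 0, 0, 0],
    [-1, 0.8, 0, 0, 0],
    [-1, 0.8, 0, 0, 0],
    [-1, 0.8, 0, 0, 0],
    [-1, 0.8, 0, 0, 0],
  ],
)

```text
time: 13.82
tool_pos: [0.5528, 0.0052, 0.0251]
tcp_rot: [-2.49, -1.916, 0.0]
wrist_force: [-0.3, -2.3, -1.1]
width: 0.173
grip_force: 80.5
```

```bash
python3 st.py
```

```text
t 13.82 along 146.2 perp(+.3) 533.44 axis z 41.87 yaw 75.15 F along/perp/z -2.27 0.26 -1.14 T [-0.399  0.044 -0.006] tilt [-0. -0.]
```

Call:
jog_arm(
  motion=[
    [-1, 0.8, 0, 0, 0],
    [-1, 0.8, 0, 0, 0],
    [-1, 0.8, 0, 0, 0],
    [-1, 0.8, 0, 0, 0],
    [-1, 0.8, 0, 0, 0],
  ],
)

```text
time: 14.23
tool_pos: [0.5538, 0.009, 0.025]
tcp_rot: [-2.49, -1.916, 0.0]
wrist_force: [-0.5, -2.0, -1.0]
width: 0.167
grip_force: 80.5
```

```bash
python3 st.py
```

```text
t 14.23 along 150.2 perp(+.3) 533.42 axis z 41.85 yaw 75.15 F along/perp/z -2.04 0.0 -0.99 T [-0.414  0.056 -0.019] tilt [-0. -0.]
```

Call:
jog_arm(
  motion=[
    [-1, 0.6, 0, 0, 0],
    [-1, 0.6, 0, 0, 0],
    [-1, 0.6, 0, 0, 0],
    [-1, 0.6, 0, 0, 0],
    [-1, 0.6, 0, 0, 0],
  ],
)

```text
time: 14.65
tool_pos: [0.5546, 0.012, 0.0251]
tcp_rot: [-2.49, -1.916, 0.0]
wrist_force: [-0.4, -2.6, -1.5]
width: 0.175
grip_force: 80.5
```

```bash
python3 st.py
```

```text
t 14.65 along 153.2 perp(+.3) 533.42 axis z 41.86 yaw 75.15 F along/perp/z -2.6 0.27 -1.51 T [-0.446  0.075 -0.051] tilt [-0. -0.]
```

Call:
jog_arm(
  motion=[
    [-1, 0.5, 0, 0, 0],
    [-1, 0.5, 0, 0, 0],
    [-1, 0.5, 0, 0, 0],
    [-1, 0.5, 0, 0, 0],
  ],
)

```text
time: 14.98
tool_pos: [0.5551, 0.0139, 0.0251]
tcp_rot: [-2.49, -1.916, 0.0]
wrist_force: [0.1, -2.6, -1.9]
width: 0.175
grip_force: 80.5
```

```bash
python3 st.py
```

```text
t 14.98 along 155.2 perp(+.3) 533.44 axis z 41.88 yaw 75.15 F along/perp/z -2.48 0.78 -1.91 T [-0.377  0.065  0.036] tilt [ 0. -0.]
```

Call:
jog_arm(
  motion=[
    [-1, 0.6, 0, 0, 0],
    [-1, 0.6, 0, 0, 0],
    [-1, 0.6, 0, 0, 0],
    [-1, 0.6, 0, 0, 0],
    [-1, 0.6, 0, 0, 0],
  ],
)

```text
time: 15.4
tool_pos: [0.5558, 0.0168, 0.025]
tcp_rot: [-2.49, -1.916, 0.0]
wrist_force: [0.0, -1.6, -2.0]
width: 0.169
grip_force: 80.5
```

Call:
jog_arm(
  motion=[
    [-1, 0.6, 0, 0, 0],
    [-1, 0.6, 0, 0, 0],
    [-1, 0.6, 0, 0, 0],
    [-1, 0.6, 0, 0, 0],
    [-1, 0.6, 0, 0, 0],
  ],
)

```text
time: 15.82
tool_pos: [0.5567, 0.0197, 0.0251]
tcp_rot: [-2.49, -1.916, -0.0]
wrist_force: [0.2, -1.7, -2.8]
width: 0.173
grip_force: 80.5
```

```bash
python3 st.py
```

```text
t 15.82 along 161.2 perp(+.3) 533.45 axis z 41.9 yaw 75.15 F along/perp/z -1.57 0.59 -2.76 T [-0.472  0.05  -0.047] tilt [0. 0.]
```

Call:
jog_arm(
  motion=[
    [-1, 0.8, 0, 0, 0],
    [-1, 0.8, 0, 0, 0],
    [-1, 0.8, 0, 0, 0],
    [-1, 0.8, 0, 0, 0],
    [-1, 0.8, 0, 0, 0],
  ],
)

```text
time: 16.23
tool_pos: [0.5577, 0.0236, 0.0251]
tcp_rot: [2.49, 1.916, 0.0]
wrist_force: [-0.1, -1.5, -2.0]
width: 0.172
grip_force: 80.5
```

Call:
jog_arm(
  motion=[
    [-1, 0.8, 0, 0, 0],
    [-1, 0.8, 0, 0, 0],
    [-1, 0.8, 0, 0, 0],
    [-1, 0.8, 0, 0, 0],
    [-1, 0.8, 0, 0, 0],
  ],
)

```text
time: 16.65
tool_pos: [0.5587, 0.0274, 0.0251]
tcp_rot: [-2.49, -1.916, -0.0]
wrist_force: [-0.8, -2.0, -1.0]
width: 0.177
grip_force: 80.5
```

```bash
python3 st.py
```

```text
t 16.65 along 169.3 perp(+.3) 533.48 axis z 41.89 yaw 75.15 F along/perp/z -2.1 -0.28 -0.95 T [-0.427  0.05  -0.067] tilt [0. 0.]
```

Call:
jog_arm(
  motion=[
    [-1, 0.6, 0, 0, 0],
    [-1, 0.6, 0, 0, 0],
    [-1, 0.6, 0, 0, 0],
    [-1, 0.6, 0, 0, 0],
    [-1, 0.6, 0, 0, 0],
  ],
)

```text
time: 17.07
tool_pos: [0.5595, 0.0303, 0.0251]
tcp_rot: [2.49, 1.916, 0.0]
wrist_force: [-0.3, -2.4, -2.0]
width: 0.165
grip_force: 80.5
```

Call:
jog_arm(
  motion=[
    [-1, 0.6, 0, 0, 0],
    [-1, 0.6, 0, 0, 0],
    [-1, 0.6, 0, 0, 0],
    [-1, 0.6, 0, 0, 0],
    [-1, 0.6, 0, 0, 0],
  ],
)

```text
time: 17.48
tool_pos: [0.5602, 0.0332, 0.0251]
tcp_rot: [-2.49, -1.916, 0.0]
wrist_force: [0.3, -2.5, -2.0]
width: 0.172
grip_force: 80.5
```

```bash
python3 st.py
```

```text
t 17.48 along 175.2 perp(+.3) 533.45 axis z 41.86 yaw 75.15 F along/perp/z -2.34 0.9 -2.0 T [-0.429  0.024  0.011] tilt [-0. -0.]
```

Call:
jog_arm(
  motion=[
    [-1, 0.6, 0, 0, 0],
    [-1, 0.6, 0, 0, 0],
    [-1, 0.6, 0, 0, 0],
    [-1, 0.6, 0, 0, 0],
    [-1, 0.6, 0, 0, 0],
  ],
)

```text
time: 17.9
tool_pos: [0.561, 0.0361, 0.0251]
tcp_rot: [-2.49, -1.916, 0.0]
wrist_force: [0.3, -2.5, -0.8]
width: 0.168
grip_force: 80.5
```

Call:
jog_arm(
  motion=[
    [-1, 0.6, 0, 0, 0],
    [-1, 0.6, 0, 0, 0],
    [-1, 0.6, 0, 0, 0],
    [-1, 0.6, 0, 0, 0],
    [-1, 0.6, 0, 0, 0],
  ],
)

```text
time: 18.32
tool_pos: [0.5618, 0.039, 0.0251]
tcp_rot: [-2.49, -1.916, 0.0]
wrist_force: [-0.4, -2.7, -1.3]
width: 0.167
grip_force: 80.5
```

Call:
jog_arm(
  motion=[
    [-1, 0.8, 0, 0, 0],
    [-1, 0.8, 0, 0, 0],
    [-1, 0.8, 0, 0, 0],
    [-1, 0.8, 0, 0, 0],
    [-1, 0.8, 0, 0, 0],
  ],
)

```text
time: 18.73
tool_pos: [0.5628, 0.0429, 0.0251]
tcp_rot: [-2.49, -1.916, 0.0]
wrist_force: [-0.4, -1.0, -2.3]
width: 0.172
grip_force: 80.5
```

Call:
jog_arm(
  motion=[
    [-1, 0.8, 0, 0, 0],
    [-1, 0.8, 0, 0, 0],
    [-1, 0.8, 0, 0, 0],
    [-1, 0.8, 0, 0, 0],
    [-1, 0.8, 0, 0, 0],
  ],
)

```text
time: 19.15
tool_pos: [0.5638, 0.0468, 0.0251]
tcp_rot: [-2.49, -1.916, 0.0]
wrist_force: [-1.0, -1.3, -1.7]
width: 0.174
grip_force: 80.5
```

Call:
jog_arm(
  motion=[
    [-1, 0.8, 0, 0, 0],
    [-1, 0.8, 0, 0, 0],
    [-1, 0.8, 0, 0, 0],
    [-1, 0.8, 0, 0, 0],
  ],
)

```text
time: 19.48
tool_pos: [0.5646, 0.0499, 0.0251]
tcp_rot: [-2.49, -1.916, 0.0]
wrist_force: [0.5, -1.9, -1.4]
width: 0.171
grip_force: 80.5
```

```bash
python3 st.py
python3 - <<'E'
from h import *
s,p,d,C=look('wrist','near1')
E
```

```text
t 19.48 along 192.5 perp(+.3) 533.44 axis z 41.87 yaw 75.15 F along/perp/z -1.75 1.0 -1.36 T [-0.418  0.045 -0.051] tilt [-0. -0.]
```

View pics/near1.png

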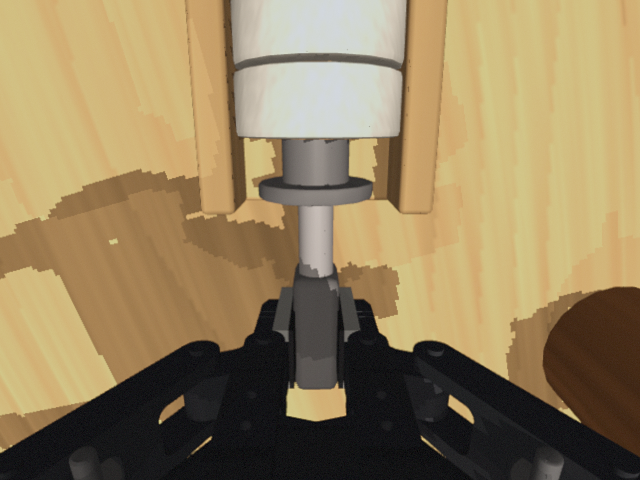

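Roll 1's near face (row ~137) is still ahead of the flange (row ~180): a gap of about 12–13 mm, agreeing with the stop expected at about 205.

Call:
jog_arm(
  motion=[
    [-1, 0.7, 0, 0, 0],
    [-1, 0.7, 0, 0, 0],
    [-1, 0.7, 0, 0, 0],
    [-1, 0.7, 0, 0, 0],
    [-1, 0.7, 0, 0, 0],
    [-1, 0.7, 0, 0, 0],
  ],
)

```text
time: 20.03
tool_pos: [0.5657, 0.0539, 0.0251]
tcp_rot: [-2.49, -1.916, 0.0]
wrist_force: [-0.1, -2.3, -1.0]
width: 0.173
grip_force: 80.5
```

Call:
jog_arm(
  motion=[
    [-1, 0.5, 0, 0, 0],
    [-1, 0.5, 0, 0, 0],
    [-1, 0.5, 0, 0, 0],
    [-1, 0.5, 0, 0, 0],
    [-1, 0.5, 0, 0, 0],
    [-1, 0.5, 0, 0, 0],
  ],
)

```text
time: 20.53
tool_pos: [0.5665, 0.0568, 0.0251]
tcp_rot: [-2.49, -1.916, -0.0]
wrist_force: [-1.0, -1.8, -0.7]
width: 0.174
grip_force: 80.5
```

```bash
python3 st.py
```

```text
t 20.53 along 199.6 perp(+.3) 533.48 axis z 41.87 yaw 75.15 F along/perp/z -2.02 -0.48 -0.66 T [-0.442  0.052 -0.037] tilt [ 0. -0.]
```

Call:
jog_arm(
  motion=[
    [-1, 0.4, 0, 0, 0],
    [-1, 0.4, 0, 0, 0],
    [-1, 0.4, 0, 0, 0],
  ],
)

```text
time: 20.78
tool_pos: [0.5668, 0.0579, 0.0251]
tcp_rot: [2.49, 1.916, -0.0]
wrist_force: [0.3, -1.6, -1.6]
width: 0.171
grip_force: 80.5
```

```bash
python3 st.py
```

```text
t 20.78 along 200.8 perp(+.3) 533.5 axis z 41.87 yaw 75.15 F along/perp/z -1.52 0.66 -1.57 T [-0.365  0.072  0.015] tilt [-0.  0.]
```

Call:
jog_arm(
  motion=[
    [-1, 0.4, 0, 0, 0],
    [-1, 0.4, 0, 0, 0],
    [-1, 0.4, 0, 0, 0],
  ],
)

```text
time: 21.03
tool_pos: [0.5671, 0.0591, 0.0251]
tcp_rot: [-2.49, -1.916, -0.0]
wrist_force: [-0.1, -1.5, -1.0]
width: 0.169
grip_force: 80.5
```

```bash
python3 st.py
```

```text
t 21.03 along 202.0 perp(+.3) 533.49 axis z 41.9 yaw 75.15 F along/perp/z -1.48 0.33 -1.04 T [-0.349  0.089  0.042] tilt [0. 0.]
```

Call:
jog_arm(
  motion=[
    [-1, 0.4, 0, 0, 0],
    [-1, 0.4, 0, 0, 0],
    [-1, 0.4, 0, 0, 0],
  ],
)

```text
time: 21.28
tool_pos: [0.5674, 0.0603, 0.0251]
tcp_rot: [-2.49, -1.916, -0.0]
wrist_force: [-0.5, -2.2, -1.2]
width: 0.175
grip_force: 80.5
```

Call:
jog_arm(
  motion=[
    [-1, 0.3, 0, 0, 0],
    [-1, 0.3, 0, 0, 0],
    [-1, 0.3, 0, 0, 0],
  ],
)

```text
time: 21.53
tool_pos: [0.5678, 0.0614, 0.0252]
tcp_rot: [-2.49, -1.915, -0.001]
wrist_force: [0.4, 0.3, -0.9]
width: 0.172
grip_force: 80.4
```

Call:
jog_arm(
  motion=[
    [-1, 0.3, 0, 0, 0],
    [-1, 0.3, 0, 0, 0],
  ],
)

```text
time: 21.7
tool_pos: [0.568, 0.062, 0.0252]
tcp_rot: [-2.49, -1.916, -0.001]
wrist_force: [0.8, -0.2, -1.8]
width: 0.17
grip_force: 80.4
```

```bash
python3 st.py
```

```text
t 21.7 along 205.0 perp(+.3) 533.6 axis z 42.01 yaw 75.15 F along/perp/z -0.0 0.85 -1.79 T [-0.065  0.077  0.01 ] tilt [0.03 0.01]
```

Call:
jog_arm(
  motion=[
    [-1, 0.3, 0, 0, 0],
    [-1, 0.3, 0, 0, 0],
  ],
)

```text
time: 21.87
tool_pos: [0.568, 0.0624, 0.0251]
tcp_rot: [-2.49, -1.916, -0.0]
wrist_force: [0.5, -0.9, -1.8]
width: 0.171
grip_force: 80.4
```

Call:
jog_arm(
  motion=[
    [-1, 0.2, 0, 0, 0],
    [-1, 0.2, 0, 0, 0],
  ],
)

```text
time: 22.03
tool_pos: [0.5681, 0.0627, 0.0251]
tcp_rot: [-2.49, -1.916, -0.0]
wrist_force: [-0.4, 0.3, -1.5]
width: 0.167
grip_force: 80.4
```

```bash
python3 st.py
```

```text
t 22.03 along 205.7 perp(+.3) 533.51 axis z 41.9 yaw 75.15 F along/perp/z 0.21 -0.42 -1.49 T [-0.088  0.004 -0.005] tilt [0.01 0.  ]
```

Call:
jog_arm(
  motion=[
    [-1, 0.2, 0, 0, 0],
    [-1, 0.2, 0, 0, 0],
  ],
)

```text
time: 22.2
tool_pos: [0.5681, 0.0631, 0.0251]
tcp_rot: [-2.49, -1.916, 0.0]
wrist_force: [-0.4, -0.3, -2.1]
width: 0.174
grip_force: 80.4
```

Call:
jog_arm(
  motion=[
    [-1, 0.2, 0, 0, 0],
    [-1, 0.1, 0, 0, 0],
  ],
)

```text
time: 22.37
tool_pos: [0.5682, 0.0633, 0.0251]
tcp_rot: [2.49, 1.916, -0.0]
wrist_force: [-0.4, -0.6, -0.7]
width: 0.172
grip_force: 80.4
```

```bash
python3 st.py
```

```text
t 22.37 along 206.3 perp(+.3) 533.48 axis z 41.87 yaw 75.15 F along/perp/z -0.67 -0.25 -0.73 T [-0.059  0.051  0.006] tilt [-0.01 -0.  ]
```

Call:
jog_arm(
  motion=[
    [-1, 0.2, 0, 0, 0],
    [-1, 0.1, 0, 0, 0],
  ],
)

```text
time: 22.53
tool_pos: [0.5682, 0.0634, 0.025]
tcp_rot: [2.49, 1.916, -0.001]
wrist_force: [0.4, -1.8, -0.8]
width: 0.172
grip_force: 80.4
```

Call:
jog_arm(
  motion=[
    [-1, 0.2, 0, 0, 0],
    [-1, 0, 0, 0, 0],
  ],
)

```text
time: 22.7
tool_pos: [0.5682, 0.0635, 0.0251]
tcp_rot: [2.49, 1.916, -0.001]
wrist_force: [-1.1, -2.3, 0.2]
width: 0.173
grip_force: 80.5
```

```bash
python3 st.py
```

```text
t 22.7 along 206.5 perp(+.3) 533.44 axis z 41.85 yaw 75.15 F along/perp/z -2.48 -0.52 0.2 T [-0.454  0.09   0.   ] tilt [-0.03 -0.01]
```

All three are home: the catches snapped (drag fell to 0) and the hard stop is felt at 2.5 N. Ease off and lift.

Call:
jog_arm(
  motion=[
    [-1, -0.6, 0, 0, 0],
    [-1, -0.4, 0, 0, 0],
    [-1, 0, 0, -1, 0],
    [-1, 0, 0, -1, 0],
    [-1, 0, 0, -1, 0],
    [-1, 0, 0, -2, 0],
    [-1, 0, 0, -2, 0],
    [-1, 0, 0, -2, 0],
  ],
  force=100,
)

```text
time: 23.37
tool_pos: [0.568, 0.0629, 0.0342]
tcp_rot: [-2.49, -1.916, 0.0]
wrist_force: [0.4, -0.1, -2.4]
width: 0.165
grip_force: 99.9
```

```bash
python3 st.py
```

```text
t 23.37 along 205.9 perp(+.3) 533.37 axis z 50.97 yaw 75.15 F along/perp/z -0.02 0.47 -2.41 T [-0.154  0.015 -0.012] tilt [-0.   -0.01]
```

Call:
jog_arm(
  motion=[
    [-1, 0, 0, -4, 0],
    [-1, 0, 0, -6, 0],
    [-1, 0, 0, -10, 0],
    [-1, 0, 0, -15, 0],
    [-1, 0, 0, -20, 0],
    [-1, 0, 0, -20, 0],
    [-1, 0, 0, -15, 0],
    [-1, 0, 0, -10, 0],
    [-1, 0, 0, -5, 0],
    [-1, 0, 0, 0, 0],
  ],
)

```text
time: 24.2
tool_pos: [0.5691, 0.0629, 0.1409]
tcp_rot: [2.489, 1.915, 0.004]
wrist_force: [0.6, -0.8, -2.6]
width: 0.166
grip_force: 100.0
```

```bash
python3 st.py;python3 - <<'E'
from h import *
s,p,d,C=look('wrist','lift1');look('side','side2')
a=cv2.imread('pics/lift1.png');b=cv2.imread('pics/side2.png')
cv2.imwrite('pics/comb1.png',np.hstack([a[0:400,120:520],b[100:500,100:500][:380].copy() if 0 else cv2.resize(b[140:380,120:360],(400,400))]))
E
```

```text
t 24.2 along 206.2 perp(+.3) 534.47 axis z 157.72 yaw 75.15 F along/perp/z -0.64 0.8 -2.58 T [-0.181  0.022 -0.034] tilt [0.05 0.16]
```

View pics/comb1.png

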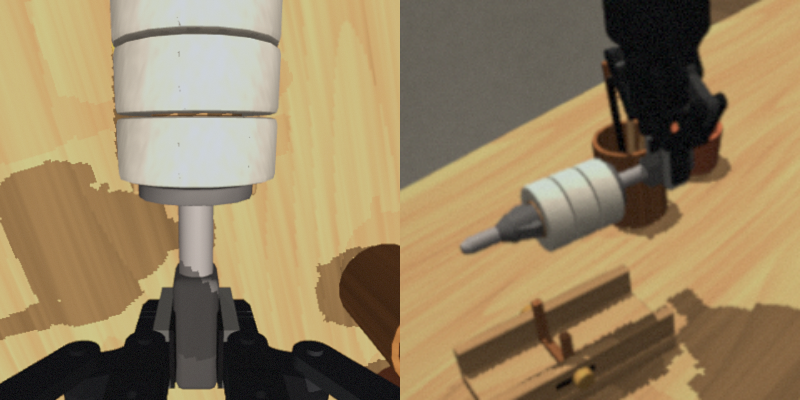

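All three rolls are on against the flange (left, row ~190), and the catches stand out beyond the last roll (right, ~(525,225)). The rack is empty. Carrying back.

Call:
jog_arm(
  motion=[
    [-1, -8, 2, 0, 0],
    [-1, -16, 3, 0, 0],
    [-1, -24, 4, 0, 0],
    [-1, -30, 4, 0, 0],
    [-1, -30, 4, 0, 0],
    [-1, -30, 4, 0, 0],
    [-1, -30, 4, 0, 0],
    [-1, -30, 4, 0, 0],
    [-1, -30, 4, 0, 0],
    [-1, -30, 4, 0, 0],
  ],
)

```text
time: 25.13
tool_pos: [0.5362, -0.1977, 0.1376]
tcp_rot: [-2.488, -1.915, 0.002]
wrist_force: [-0.3, -1.2, -2.0]
width: 0.173
grip_force: 99.9
```

Call:
jog_arm(
  motion=[
    [-1, -30, 5, 0, 0],
    [-1, -30, 5, 0, 0],
    [-1, -30, 5, 0, 0],
    [-1, -30, 5, 0, 0],
    [-1, -24, 4, 0, 0],
    [-1, -15, 2, 0, 0],
    [-1, -8, 0, 0, 0],
    [-1, 0, 0, 0, -3],
    [-1, 0, 0, 0, -5],
    [-1, 0, 0, 0, -5],
  ],
)

```text
time: 25.97
tool_pos: [0.5195, -0.3632, 0.1381]
tcp_rot: [-2.251, -2.189, -0.0]
wrist_force: [0.4, 0.0, -2.3]
width: 0.166
grip_force: 100.0
```

Call:
jog_arm(
  motion=[
    [-1, 0, 0, 0, -5],
    [-1, 0, 0, 0, -4],
    [-1, 0, 0, 0, -2.5],
    [-1, 0, 0, 0, -1.1],
    [-1, 0, 0, 0, 0],
    [-1, 0, 0, 0, 0],
    [-1, 0, 0, 0, 0],
  ],
)

```text
time: 26.55
tool_pos: [0.5201, -0.3637, 0.1389]
tcp_rot: [-2.004, -2.419, -0.0]
wrist_force: [-0.7, -0.0, -2.6]
width: 0.168
grip_force: 99.9
```

```bash
cat > sd.py <<'E'
from h import *
s=bot.read_state();M=R.from_rotvec(s['tcp_rot']).as_matrix()
S=np.array([.52107,-.36371,.04462]);S0=R.from_rotvec([2.00329,2.41950,.00014]).as_matrix()
yaw=lambda M:np.degrees(np.arctan2(M[1,0],M[0,0]))
print('t',round(s['time'],2),'to go (tool mm)',((S-s['tool_pos'])@M*1000).round(2),'yaw',yaw(M).round(2),'seat',yaw(S0).round(2),'F tool',(s['wrist_force']@M).round(2),'T',(s['torque']@M).round(3),'tilt',np.degrees(M[2,:2]).round(2))
E
python3 sd.py
```

```text
t 26.55 to go (tool mm) [-0.23  1.   94.28] yaw 100.73 seat 100.75 F tool [ 0.09 -0.69  2.59] T [-0.001 -0.178 -0.021] tilt [ 0.02 -0.01]
```

Call:
jog_arm(
  motion=[
    [-1, 0, 1, 8, 0],
    [-1, 0, 0, 14, 0],
    [-1, 0, 0, 14, 0],
    [-1, 0, 0, 10, 0],
    [-1, 0, 0, 8, 0],
    [-1, 0, 0, 5, 0],
    [-1, 0, 0, 3, 0],
    [-1, 0, 0, 2, 0],
    [-1, 0, 0, 0, 0],
    [-1, 0, 0, 0, 0],
  ],
)

```text
time: 27.38
tool_pos: [0.5215, -0.3642, 0.0756]
tcp_rot: [2.003, 2.419, 0.0]
wrist_force: [-0.3, -0.3, -1.1]
width: 0.169
grip_force: 100.0
```

```bash
python3 sd.py
```

```text
t 27.38 to go (tool mm) [ 0.62 -0.3  30.98] yaw 100.75 seat 100.75 F tool [-0.24 -0.31  1.15] T [-0.03  -0.212  0.001] tilt [-0.04  0.04]
```

Call:
jog_arm(
  motion=[
    [-1, 0.5, -0.3, 2, 0],
    [-1, 0, 0, 3, 0],
    [-1, 0, 0, 3, 0],
    [-1, 0, 0, 3, 0],
    [-1, 0, 0, 3, 0],
    [-1, 0, 0, 3, 0],
    [-1, 0, 0, 3, 0],
    [-1, 0, 0, 2, 0],
    [-1, 0, 0, 1, 0],
    [-1, 0, 0, 0, 0],
  ],
)

```text
time: 28.22
tool_pos: [0.5204, -0.3633, 0.0516]
tcp_rot: [-2.003, -2.419, 0.0]
wrist_force: [-1.3, 0.3, -2.6]
width: 0.168
grip_force: 100.0
```

```bash
python3 sd.py
```

```text
t 28.22 to go (tool mm) [-0.51  0.55  7.  ] yaw 100.75 seat 100.75 F tool [ 0.49 -1.22  2.57] T [-0.011 -0.131  0.006] tilt [ 0.03 -0.03]
```

Call:
jog_arm(
  motion=[
    [-1, 0, 0, 1, 0],
    [-1, 0, 0, 1, 0],
    [-1, 0, 0, 1, 0],
    [-1, 0, 0, 0.5, 0],
    [-1, 0, 0, 0, 0],
  ],
)

```text
time: 28.63
tool_pos: [0.5206, -0.3634, 0.0484]
tcp_rot: [-2.003, -2.42, 0.0]
wrist_force: [-1.0, 0.3, -2.6]
width: 0.168
grip_force: 100.0
```

```bash
python3 sd.py
```

```text
t 28.63 to go (tool mm) [-0.38  0.45  3.81] yaw 100.75 seat 100.75 F tool [ 0.49 -0.9   2.65] T [-0.028 -0.161  0.006] tilt [ 0.01 -0.01]
```

Call:
jog_arm(
  motion=[
    [-1, 0, 0.4, 0.5, 0],
    [-1, 0, 0, 0.5, 0],
    [-1, 0, 0, 0.5, 0],
    [-1, 0, 0, 0.5, 0],
  ],
)

```text
time: 28.97
tool_pos: [0.5211, -0.3635, 0.0466]
tcp_rot: [2.004, 2.42, -0.0]
wrist_force: [-0.6, 0.2, -2.4]
width: 0.167
grip_force: 99.9
```

```bash
python3 sd.py
```

```text
t 28.97 to go (tool mm) [-0.25 -0.06  1.96] yaw 100.75 seat 100.75 F tool [ 0.27 -0.56  2.4 ] T [-0.002 -0.155  0.025] tilt [-0.  0.]
```

Call:
jog_arm(
  motion=[
    [-1, 0, 0, 0.4, 0],
    [-1, 0, 0, 0.4, 0],
    [-1, 0, 0, 0.2, 0],
  ],
)

```text
time: 29.22
tool_pos: [0.521, -0.3634, 0.0455]
tcp_rot: [-2.003, -2.42, 0.0]
wrist_force: [-0.1, -0.1, -2.4]
width: 0.165
grip_force: 100.0
```

```bash
python3 sd.py
```

```text
t 29.22 to go (tool mm) [-0.33  0.03  0.87] yaw 100.75 seat 100.75 F tool [-0.1  -0.16  2.38] T [-0.041 -0.148 -0.014] tilt [ 0.01 -0.01]
```

Call:
jog_arm(
  motion=[
    [-1, 0, 0, 0.3, 0],
    [-1, 0, 0, 0.3, 0],
  ],
)

```text
time: 29.38
tool_pos: [0.5211, -0.3634, 0.045]
tcp_rot: [-2.004, -2.42, -0.0]
wrist_force: [0.0, 0.1, -1.8]
width: 0.168
grip_force: 100.0
```

```bash
python3 sd.py
```

```text
t 29.38 to go (tool mm) [-0.3  -0.06  0.38] yaw 100.75 seat 100.75 F tool [0.14 0.06 1.76] T [ 0.072 -0.111 -0.006] tilt [0. 0.]
```

Call:
jog_arm(
  motion=[
    [-1, 0, 0, 0.2, 0],
    [-1, 0, 0, 0.2, 0],
  ],
)

```text
time: 29.55
tool_pos: [0.5211, -0.3635, 0.0448]
tcp_rot: [-2.004, -2.42, -0.0]
wrist_force: [-0.3, 0.3, 0.2]
width: 0.166
grip_force: 100.1
```

```bash
python3 sd.py
```

```text
t 29.55 to go (tool mm) [-0.25 -0.07  0.21] yaw 100.75 seat 100.75 F tool [ 0.35 -0.2  -0.23] T [ 0.03   0.102 -0.039] tilt [0. 0.]
```

Weight now rests in the slots. Ease the grip and open.

Call:
jog_arm(
  motion=[
    [-1, 0, 0, 0.1, 0],
    [-1, 0, 0, 0, 0],
    [-1, 0, 0, 0, 0],
  ],
  force=20,
)

```text
time: 29.8
tool_pos: [0.5211, -0.3634, 0.0448]
tcp_rot: [2.003, 2.42, -0.0]
wrist_force: [-0.8, 0.0, 0.9]
width: 0.164
grip_force: 100.3
```

Call:
jog_arm(
  motion=[
    [-0.55, 0, 0, 0, 0],
    [-0.4, 0, 0, 0, 0],
    [0, 0, 0, 0, 0],
    [0.5, 0, 0, 0, 0],
    [1, 0, 0, 0, 0],
    [1, 0, 0, 0, 0],
    [1, 0, 0, 0, 0],
    [1, 0, 0, 0, 0],
  ],
)

```text
time: 30.47
tool_pos: [0.521, -0.3634, 0.0445]
tcp_rot: [2.004, 2.42, -0.0]
wrist_force: [-0.5, -0.1, -0.1]
width: 0.998
grip_force: 0.0
```

Call:
jog_arm(
  motion=[
    [1, 0, 0, -4, 0],
    [1, 0, 0, -10, 0],
    [1, 0, 0, -20, 0],
    [1, 0, 0, -25, 0],
    [1, 0, 0, -30, 0],
    [1, 0, 0, -30, 0],
    [1, 0, 0, -30, 0],
    [1, 0, 0, -20, 0],
    [1, 20, 0, -10, 0],
    [1, 20, 0, 0, 0],
  ],
)

```text
time: 31.3
tool_pos: [0.5156, -0.3259, 0.2291]
tcp_rot: [2.0, 2.412, 0.001]
wrist_force: [0.6, -0.0, -0.2]
width: 1.004
grip_force: 0.0
```

Call:
jog_arm(
  motion=[
    [1, 0, 0, 0, 0],
    [1, 0, 0, 0, 0],
    [1, 0, 0, 0, 0],
  ],
)

```text
time: 31.55
tool_pos: [0.5136, -0.3244, 0.2239]
tcp_rot: [2.003, 2.42, -0.001]
wrist_force: [-0.6, 0.6, -0.8]
width: 0.999
grip_force: 0.0
```

```bash
python3 sd.py
python3 - <<'E'
from h import *
s,p,d,C=look('wrist','end1');look('side','side3')
a=cv2.imread('pics/end1.png');b=cv2.imread('pics/side3.png')
cv2.imwrite('pics/comb2.png',np.hstack([a[40:440,120:520],cv2.resize(b[150:290,360:500],(400,400),interpolation=2)]))
E
```

```text
t 31.55 to go (tool mm) [-3.9880e+01 -9.0000e-02  1.7935e+02] yaw 100.77 seat 100.75 F tool [ 0.75 -0.51  0.82] T [-0.023  0.007 -0.029] tilt [-0.05  0.02]
```

View pics/comb2.png

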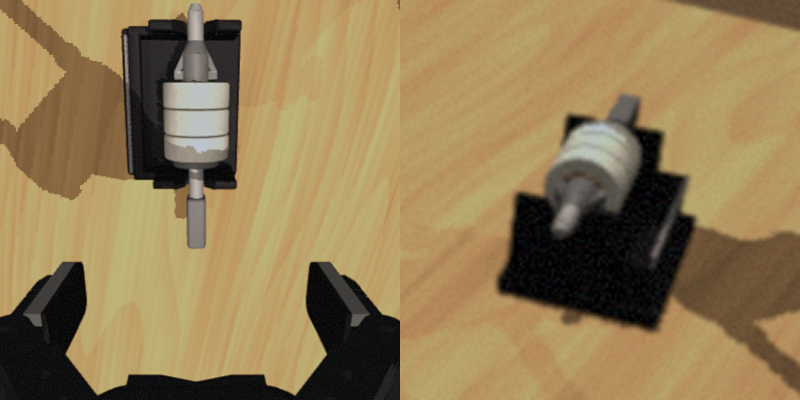

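The spindle hangs in both slots with the three rolls between the cheeks (rolls at rows 82–165, catches at row ~75, handle outside at row ~220), and the gripper is clear.

```bash
python3 -c "
from workcell import bot
print(bot.finish_job())"
```

```text
the job is handed in; nothing more can be done
None
```

The job is handed in at about 32 s: the spindle hangs in both dispenser slots with all three rolls held between flange and catches, and no push I measured while threading or seating went above about 5 N.

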